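# Put the hob knob back on its stem and set it to off

## Task

One of the two control knobs of the hob has been taken off for cleaning and lies on the worktop. Fit it fully home on the bare square stem, gently, without forcing it on, and leave it set to off: its nose pointing straight to the back of the hob, at the mark, like the knob beside it. Leave the other knob as it is set, and do not shift the jar, mug or spoon.

Things in the scene. Friction and masses are not known exactly. Their poses are not given: they have to be found in the camera images.
- hob: Steel two-plate hob set in the worktop: flat panel 510 x 290 mm, upper face 10 mm above the worktop, two round hotplates 10 mm higher. Origin: centre of its underside, at worktop level; +x points to the back of the hob, away from the robot. The two controls lie 205 mm in front of the origin, 70 mm to either side; a short dark mark on the panel behind each shows off.
- knob: The loose aluminium knob, about 70 g, upright on the worktop, bore down. Round skirt 44 mm across at the underside, 39 at its top, 19 high; on it a grip bar 12 mm thick (along y), from 19 to 39 mm above the underside, reaching 20 mm behind the axis and ending in a pointed nose 26 mm in front. Origin: centre of the underside; x along the bar to the nose, z up.
- bore (a point): Centre of the mouth of the square bore in the loose knob's underside (the same point and axes as the knob's origin). The bore is 16.4 mm wide with a 1.2 mm chamfer, 16 mm deep, closed above, its sides along the knob's x and y.
- nose (a point): Tip of the loose knob's nose, half way up the grip bar: 26 mm along +x and 29 mm above the knob's origin.
- seat (a point): On the bare stem's axis, 6 mm above the hob panel (16 mm above the worktop), fixed to the hob with the hob's axes (x to its back, z up): the knob's origin is here when the knob is fully home. A knob that is not on the square stands on the stem's top, 16 mm too high.
- bare_control: The bare control: a flat round collar 58 mm across, 3 mm high, and an upright square stem, 14 x 14 mm, its flat top 22 mm above the hob panel. Origin: on its axis at panel level; hob's axes, not the stem's. The stem turns all the way round, stiffly (0.25 N m); its angle at the start is not measured: look or feel for it. The square repeats every quarter turn; the knob goes on within about 0.1 rad.
- other_seat (a point): On the axis of the other control, at the centre of the underside of the knob already fitted there, 6 mm above the hob panel; fixed, with the hob's axes.
- other_knob (a joint): Angle of the fitted knob (same shape as the loose one), rad, 0 = off (nose to the back of the hob), positive anticlockwise from above.
- jar: Glass spice jar with a steel cap, 56 mm across, 100 mm high, standing on the worktop. Origin: centre of its underside.
- spoon: Wooden spoon lying on the worktop beside the hob. Origin: middle of its underside; x along its length.
- mug: White ceramic mug, 80 mm across, 95 mm high, on the worktop. Origin: centre of its underside.
Mind the look-alikes: they are no part of the job. What is shaped like the knob but green or pink is not meant.

How it is judged (in metres and radians):
At the end, for the whole second after the job is handed in: The knob is on the bare stem, its underside within 4 mm of the fully home height and 4 mm of the stem's axis, upright within 0.15 rad, its nose pointing to the back of the hob within 12 degrees (0.21 rad), at rest (z of knob in the frame of seat between -0.004 and 0.004 m and horizontal distance between knob and seat below 0.004 m and angle between knob's own z axis and vertical below 0.15 rad and angle between the x axis of knob and the x axis of seat, either way round below 0.21 rad and x of nose in the frame of seat above 0.015 m and linear speed of knob below 0.02 m/s); the robot touches nothing.
It fails at once if the other knob is turned by more than 0.2 rad (value of joint other_knob above 0.2 rad or value of joint other_knob below -0.2 rad).
It fails at once if the jar, mug or spoon is shifted by more than 30 mm (distance of any of jar, mug, spoon from where it was at the start of the episode above 0.03 m).
It fails at once if the knob is forced: pressed on the stem's end with more than 40 N, while it has not yet slid on (over 12 mm short of fully home) (contact force between knob and bare_control above 40 N and z of knob in the frame of seat above 0.012 m).
It also fails if it takes over 64 s, if anything falls off the work surface, if the arm or the gripper's body presses on something with over 40 N, if the wrist force passes 120 N, or if a joint passes its speed limit or range.

## Robot

A 6-joint arm with a two-finger parallel gripper is mounted at the origin on the work surface. World frame = base frame: x ahead of the robot, y to its left, z up, the work surface at z = 0. Lengths are in m, angles in degrees, forces in N, time in s.
With the tool pointing down it reaches from about 0.4 to 0.825 m from the base axis. Payload 7 kg.
Tool frame: the origin (TCP) lies midway between the tips of the shut fingers; the grasp point (between the pads) lies 19 mm behind it; z points along the fingers, y is the direction in which the jaws open and shut (so a half turn about z gives the same grasp; the last joint's range is limited). The gripper opens to 88 mm and grips with 3 to 60 N. Pads are 19 mm wide; open, the fingers measure 130 mm over their backs; the gripper's body (78 mm by 193 mm) begins 47 mm behind the grasp point.
Start: joints at [93.054, 20.546, 0.682, 0, -70.136, -16.507], TCP at [0.157, 0.656, 0.227] pointing down, gripper open.
Joint ranges: [-176.03, 176.03], [-82.01, 121.73], [-58.28, 71.71], [-173.87, 95.51], [-174.79, -0.11], [-173.66, 173.66]. Speed limits (degrees/s): [136.94, 136.94, 172.46, 180, 180, 180].

## Interface

Orientations are given as [roll, pitch, yaw] about the fixed x, y, z axes, in that order (R = Rz(yaw) Ry(pitch) Rx(roll)).
In Python, from plant import get_state, capture, get_calibration, close_job, boxes_of, cut_out gives the robot as it stands.
- The arm moves only by the tool apply_moves, never from a script. Its argument "commands" is a list of rows, each an object with "grip": the closure, from 0 (fully open) to 1 (shut); "slide": the shift along the tool's x, y, z in m, a list of three; "roll": the turn about the tool's z in degrees. In form: [{"grip": grip, "slide": [x, y, z], "roll": roll}, ...]. A call has 1 to 5 rows; each row is the pose to reach, as a shift and turn from the pose commanded when the call began, along the tool's axes at that moment; what a row does not reach only later rows make up. A row lasts 1/8 s, in which the tool goes at most 62.5 mm and 10.7 degrees, less where a joint would pass 70% of its speed; a pose out of reach is approached as far as the arm can. A call with a gripper value outside its range is refused whole. The fingers move at their own pace and stop on an object; "grip_force" is the grip in N (left out, the last holds). Time passes only in rows, so rows that repeat a pose let the fingers close. It gives the time, the measured TCP pose, the force and the opening at its end, in the units of the state.
- get_state(): the state, without advancing time (a new reading comes with each control period).
- capture(name): name is "side" or "top"; returns (picture, depth): 400x640x3 uint8, red, green, blue; 400x640 float32, m along the optical axis (not along the pixel's ray), 0 where there is no reading.
- get_calibration(name): a dict with "mtx" (3x3 intrinsics, pixels), "R" (3x3) and "t" (3): a world point X has camera coordinates R X + t. Camera axes: x right, y down, z forward; pixel columns grow to the right and rows downward; lengths in m; the calibration is good to about 2 mm. A picture is of the moment at which its call begins. get_calibration takes no time and is no camera call.
- close_job(): hands the job in, once; it reports no verdict.
Trained networks look in the newest picture that a camera, given by its name, has taken for a name from the list of things; names that differ only in an ending like _2 or _b are one class to them, and where a whole thing is asked for, a point or a joint stands for the part that bears it (a point fixed in the world has none). Each returns a list of dicts, best first, with "score" (0 to 1); they miss things now and then, are a little off and sometimes report something else, mostly with a low value. They report only what shows in the picture. A call takes as long as a camera call. They do not tell look-alikes from the thing itself.
- boxes_of(name, camera): "position" ([x, y, z] in m, in the coordinates of the camera as it stood for that picture, good to about 4 mm: the middle of the surface that is visible of it).
- cut_out(name, camera): "mask" (400x640 bool, what is visible of it).
The state is a dict: "time_s": time; "joints": joint angles; "qd": joint speeds; "joint_torque": joint torques, N m; "tcp_pos": TCP position; "eef_rot": TCP orientation; "contact_force": force on the tool from outside, world axes, zero at the start; "moment": the same for the moment, N m; "gripper_width": finger opening in m.
Only numpy, scipy, OpenCV 4.12 (cv2) and the standard library are available. Lean on these libraries where they do the work, as an engineer would, in place of code of your own. Each camera call takes 0.05 s, during which the arm holds its last target.

## Working session

There is one attempt and no reset: what is moved stays moved. The work goes in short steps, Python scripts to look and compute and a tool call to move; the robot and the scene stay as the last step left them, time stands still between calls to the robot, and variables do not carry over. Pictures are saved under pics/ and viewed, and the job is handed in when it is done.

Besides the shell and the picture viewer there is one more tool, called after "Emit:" by a JSON object that holds its "method" and its "body". apply_moves: Moves the arm, as the interface text tells. Its arguments: {"type":"object","properties":{"commands":{"type":"array"},"grip_force":{"type":"number"}},"required":["commands"]}

```bash
mkdir -p pics; ls; cat > h.py <<'E'
import numpy as np, cv2, json
from plant import *
def save(img,n): cv2.imwrite(f'pics/{n}.png',cv2.cvtColor(np.ascontiguousarray(img),cv2.COLOR_RGB2BGR))
def cal(c):
    k=get_calibration(c); return np.array(k['mtx']),np.array(k['R']),np.array(k['t']).ravel()
def c2w(c,p):
    K,R,t=cal(c); return R.T@(np.array(p)-t)
def px2w(c,u,v,d):
    K,R,t=cal(c); return R.T@(np.linalg.inv(K)@np.array([u,v,1.])*d-t)
def pxplane(c,u,v,z):
    K,R,t=cal(c); o=-R.T@t; r=R.T@(np.linalg.inv(K)@np.array([u,v,1.])); return o+r*(z-o[2])/r[2]
def w2px(c,X):
    K,R,t=cal(c); q=K@(R@np.array(X)+t); return q[:2]/q[2]
E
python3 - <<'E'
from h import *
print(get_state())
for c in('side','top'):
    im,d=capture(c); save(im,c+'0'); np.savez(c+'0.npz',im=im,d=d)
    K,R,t=cal(c); print(c,K.round(1).tolist(),R.round(3).tolist(),(-R.T@t).round(3))
    for n in('knob','hob','bare_control','jar','mug','spoon','other_knob'):
        for b in boxes_of(n,c)[:4]: 
            w=c2w(c,b['position']); print(n,round(b['score'],2),w.round(3),w2px(c,w).round())
E
```

```text
pics
{'time_s': 0.0, 'joints': array([ 9.30550872e+01,  2.05911260e+01,  6.33036394e-01, -1.86650845e-02,
       -7.01358701e+01, -1.65086613e+01]), 'qd': array([-0.00273739,  0.03738877, -0.01613002,  0.01113588, -0.0136345 ,
       -0.0647576 ]), 'joint_torque': array([ 1.87737322e-03, -5.82724893e+01,  2.93054867e+01,  6.99725121e+00,
        6.98770760e-03, -1.58933394e-04]), 'tcp_pos': array([0.15694534, 0.65599371, 0.22562515]), 'eef_rot': array([ 1.79904927e+02, -9.87901749e-03, -1.34599225e+01]), 'contact_force': array([-0.61512677, -0.60785991, -0.06080933]), 'moment': array([-0.00770707,  0.03182732, -0.07758506]), 'gripper_width': 0.08803437056467162}
side [[497.5, 0.0, 318.8], [0.0, 497.5, 198.1], [0.0, 0.0, 1.0]] [[0.971, -0.238, -0.016], [-0.173, -0.657, -0.733], [0.164, 0.715, -0.68]] [ 0.368 -0.985  1.005]
knob 0.83 [ 0.597 -0.304  0.026] [351. 295.]
knob 0.74 [ 0.534 -0.367  0.023] [332. 323.]
knob 0.53 [ 0.517 -0.284  0.02 ] [317. 296.]
hob 0.71 [ 0.702 -0.019  0.011] [358. 211.]
hob 0.36 [0.539 0.083 0.014] [295. 196.]
bare_control 0.57 [0.543 0.083 0.014] [296. 196.]
bare_control 0.25 [ 0.536 -0.366  0.023] [333. 322.]
jar 0.56 [0.476 0.304 0.067] [260. 142.]
mug 0.64 [ 0.647 -0.46   0.057] [395. 339.]
spoon 0.79 [0.671 0.395 0.005] [314. 133.]
other_knob 0.72 [ 0.55  -0.061  0.037] [309. 224.]
top [[445.4, 0.0, 326.8], [0.0, 445.4, 206.1], [0.0, 0.0, 1.0]] [[-0.025, -1.0, 0.002], [-0.998, 0.024, -0.049], [0.049, -0.003, -0.999]] [0.551 0.009 1.223]
knob 0.75 [ 0.52  -0.272  0.02 ] [430. 237.]
knob 0.73 [ 0.596 -0.288  0.018] [435. 208.]
knob 0.66 [ 0.538 -0.357  0.021] [462. 229.]
hob 0.79 [0.707 0.029 0.007] [317. 171.]
hob 0.71 [0.54  0.089 0.011] [297. 233.]
bare_control 0.63 [0.54  0.083 0.014] [299. 233.]
jar 0.93 [0.478 0.315 0.096] [205. 260.]
spoon 0.61 [0.704 0.401 0.018] [181. 175.]
other_knob 0.48 [ 0.545 -0.047  0.033] [347. 230.]
```

View pics/side0.png

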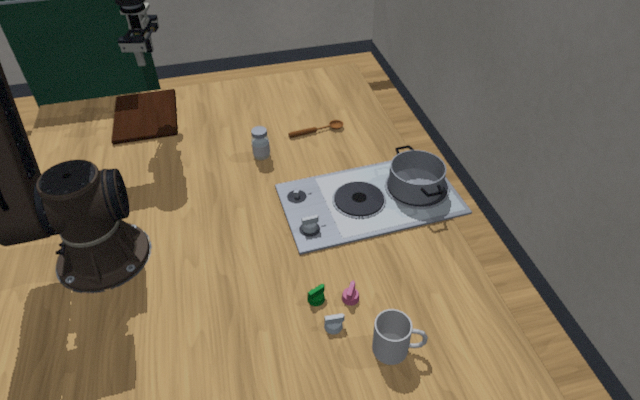

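View pics/top0.png

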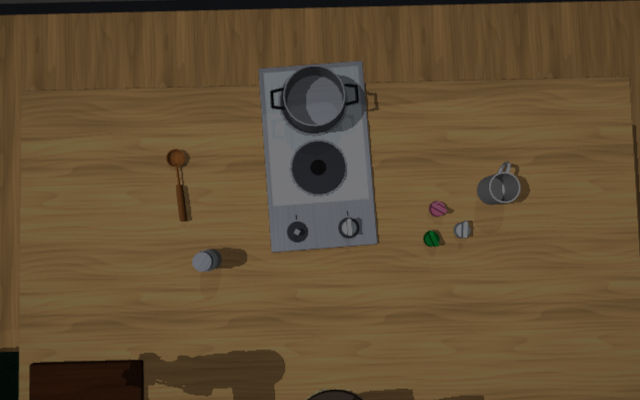

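```bash
python3 - <<'E'
from h import *
t=np.load('top0.npz')['im'];s=np.load('side0.npz')['im']
r=lambda a,f:cv2.resize(a,None,fx=f,fy=f,interpolation=cv2.INTER_CUBIC)
a=r(t[190:260,270:370],4);b=r(t[190:260,400:500],4);c=r(s[160:230,270:370],4);d=r(s[270:340,290:390],4)
save(np.vstack([np.hstack([a,b]),np.hstack([c,d])]),'crop0')
E
```

```text
(no output)
```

View pics/crop0.png

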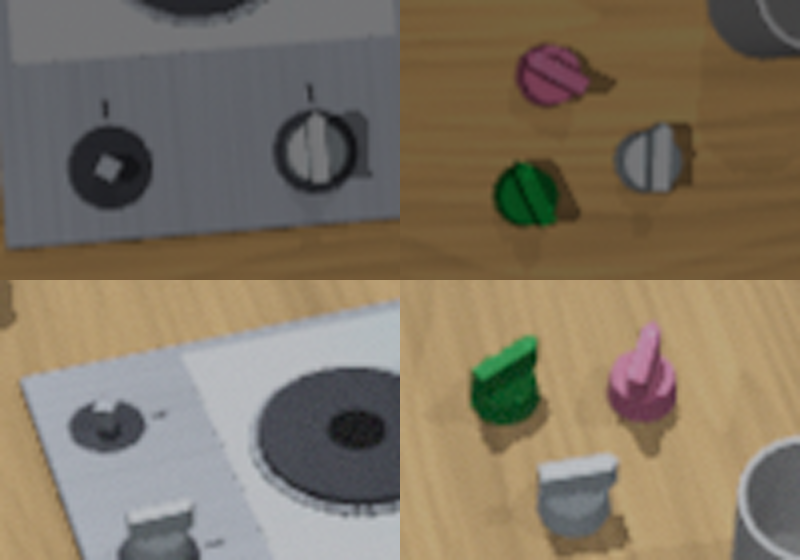

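```bash
python3 - <<'E'
from h import *
def zoom(f,u,v,w,hh,k):
    im=f['im'];return cv2.resize(im[v-hh:v+hh,u-w:u+w],None,fx=k,fy=k,interpolation=cv2.INTER_CUBIC)
t=np.load('top0.npz');s=np.load('side0.npz')
A=[zoom(t,462,229,18,14,10),zoom(t,298,232,18,14,10),zoom(s,333,324,18,14,10),zoom(s,297,196,18,14,10)]
o=np.vstack([np.hstack(A[:2]),np.hstack(A[2:])]); save(np.clip(o.astype(float)*1.4,0,255).astype(np.uint8),'z0')
# point heights
for c,f,u,v in(('top',t,462,229),('top',t,298,232),('side',s,333,324),('side',s,297,196)):
    print(c,u,v)
    for vv in range(v-12,v+13,2):
        print(' '.join('%3d'%round(1000*px2w(c,uu,vv,f['d'][vv,uu])[2]) for uu in range(u-14,u+15)))
E
```

```text
top 462 229
  4  -1  -4  -4  -2  -3  -3   2  -4  -1  -1   2  -6  -3   0   3  -1  -1  -1   0  -3   2   0  -1  -4  -4   1  -2  -1
  5   3   2   0  -1   1  -2   0   0   0   3   0  -1   3   0  -2  -3  -1  -3  -2  -4   2   1  -3  -1  -2  -2  -1  -3
  0   0  -3  -2   4   2  -7  -1  -2   1  -1  -2   0   1  -2  21  35  39   2   0   0  -1   0  -4   5  -2  -2   0  -2
  2   1  -4   1  -1  -2   1   0  -4  -3   2   3  10  20  28  33  38  39  39  38  -1   2  -3   4   0   3  -1  -1  -2
  1  -2  -2  -2   1   0  -2   7  10  13  18  17  18  26  30  39  38  39  38  41   1   1   0   0  -1  -3   3   2   3
  3   2  -1  -4   2   2   9  12  22  16  20 1223  17  20  33  39  37  39  40  39  23   0   1   0   2  -2  -1   2   3
 -4  -2  -2   0   2  -3   4  13  22  22  16  18  14  21  33  36  42  34  38  36  17  19  -1   3  -3   3  -1   0  -2
  0  -2   0   2   3   1   5  15  18  17  17  18  24  25  32  37  42  41  39  38  20  19  -3  -3  -2  -6   1  -1   2
  2  -1   3  -1  -1  -2   6  13  20  17  20  17  20  23  30  36  43  37  37  37  21  19  -2  -3   3   0   0   6  -2
  1  -3   3   3  -2   2  -1   6  10  16  17
[... 4290 characters left out ...]
  10
 12  10   5   6  12   9  12  14  13  16  10  15  14  17   9  13  17   7  11   9  10  10   9   9  11   6  11  12  14
  8  11   9   9  11  10  12  13  13  14  11  10  12  10  16  11   9  13   8  10  11   6  10   8  10   9   9  10   9
 12   6   6  13   9   9   9   8   5   9  10  12  12  14  14  11   8   8   9  12   9   8  10  11   9   9  13  13  12
 11   3   9   6  14   8  13  13   8   6  10   9   8   5   9  13  10   9   8   7  10   5  11   4   8  11  10   8   8
  8  13   8   5  11  13  11   8  12  10  10   8   9   8   8   7  10   8   9  10   9   8   9  10   7   6   9  14  10
  6   8  10  10   9   9  10   6   8  10  11   7   8  10   8   7  10   8  11  10   8   9   6   5   9  12  10  11   7
```

View pics/z0.png

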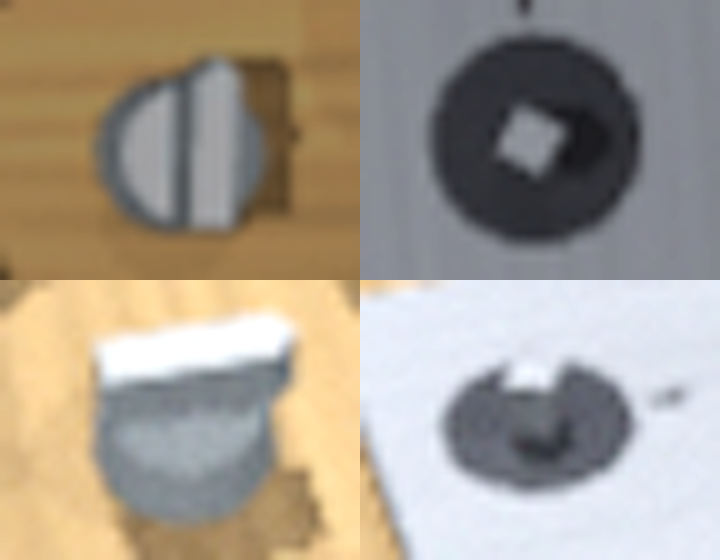

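```bash
cat >> h.py <<'E'
from scipy.optimize import minimize
def rz(a): c,s=np.cos(a),np.sin(a); return np.array([[c,-s],[s,c]])
def rast(c,polys3,box,k=8):
    u0,v0,w,h=box; m=np.zeros((h*k,w*k),np.uint8)
    for P in polys3:
        q=np.array([w2px(c,x) for x in P]); q=((q-[u0,v0]+0.5)*k-0.5)
        hull=cv2.convexHull(q.astype(np.float32)).reshape(-1,2)
        cv2.fillConvexPoly(m,np.round(hull*16).astype(np.int32),255,shift=4)
    return m/255.
def up(a,box,k=8):
    u0,v0,w,h=box; return cv2.resize(a[v0:v0+h,u0:u0+w].astype(np.float32),None,fx=k,fy=k,interpolation=cv2.INTER_LINEAR)
th=np.linspace(0,2*np.pi,40,endpoint=False); circ=np.c_[np.cos(th),np.sin(th)]
BAR=np.array([[-.02,-.006],[-.02,.006],[.018,.006],[.026,.0],[.018,-.006]])
def knobpolys(x,y,a,z=0):
    f=lambda P,zz: np.c_[P@rz(a).T+[x,y],np.full(len(P),z+zz)]
    return [np.vstack([f(circ*.022,0),f(circ*.0195,.019)]),np.vstack([f(BAR,.019),f(BAR,.039)])]
def fit(fun,x0,step):
    x0=np.array(x0,float); step=np.array(step)
    sim=np.vstack([x0]+[x0+np.eye(len(x0))[i]*step[i] for i in range(len(x0))])
    return minimize(fun,x0,method='Nelder-Mead',options=dict(initial_simplex=sim,xatol=1e-5,fatol=1e-5))
E
python3 - <<'E'
from h import *
F={c:np.load(c+'0.npz')['im'].astype(float) for c in('top','side')}
# knob
B={'top':(445,214,30,30),'side':(318,305,32,34)}
M={}
for c in F:
    im=F[c]; 
    sat=(im.max(2)-im.min(2))/(im.max(2)+1)
    m=up(sat,B[c]); print(c,np.percentile(m,[5,30,50,70,95]).round(2))
    M[c]=(m<0.27).astype(float)
    save((np.kron(M[c],np.ones((1,1)))*255).astype(np.uint8)[...,None].repeat(3,2),'m_'+c)
def cost(p,cs):
    return sum(np.abs(rast(c,knobpolys(*p),B[c])-M[c]).sum()/M[c].sum() for c in cs)
for cs in (['top'],['side'],['top','side']):
  for a in(-.3,0.1,3):
    r=fit(lambda p:cost(p,cs),[.536,-.36,a],[.006,.006,.2]); print(cs,r.x.round(4),np.degrees(r.x[2]).round(1),round(r.fun,3))
# collar, stem
for c,B2 in (('top',(283,217,30,30)),('side',(282,182,30,30))):
    g=up(F[c].mean(2),B2); dark=(g<(75 if c=='top' else 120))
    save((dark*255).astype(np.uint8)[...,None].repeat(3,2),'c_'+c)
    print(c,np.percentile(g,[2,20,50,80,98]).round())
E
```

```text
top [0.02 0.45 0.49 0.51 0.52]
side [0.04 0.16 0.37 0.38 0.42]Traceback (most recent call last):
  File "<stdin>", line 16, in <module>
  File "h.py", line 33, in fit
    return minimize(fun,x0,method='Nelder-Mead',options=dict(initial_simplex=sim,xatol=1e-5,fatol=1e-5))
    res = _minimize_neldermead(fun, x0, args, callback, bounds=bounds,
                               **options)
    fxr = func(xr)
    fx = function(np.copy(x), *(wrapper_args + args))
  File "<stdin>", line 16, in <lambda>
  File "<stdin>", line 13, in cost
  File "<stdin>", line 13, in <genexpr>
  File "h.py", line 19, in rast
    q=np.array([w2px(c,x) for x in P]); q=((q-[u0,v0]+0.5)*k-0.5)
                ~~~~^^^^^
  File "h.py", line 13, in w2px
    K,R,t=cal(c); q=K@(R@np.array(X)+t); return q[:2]/q[2]
          ~~~^^^
  File "h.py", line 5, in cal
    k=get_calibration(c); return np.array(k['mtx']),np.array(k['R']),np.array(k['t']).ravel()
ValueError: time passes only in moves, steps and waits
```

```bash
python3 - <<'E'
s=open('h.py').read()
s=s.replace("def cal(c):\n","import functools\n@functools.lru_cache\ndef cal(c):\n")
open('h.py','w').write(s)
E
cat > fitk.py <<'E'
from h import *
F={c:np.load(c+'0.npz')['im'].astype(float) for c in('top','side')}
B={'top':(445,214,30,30),'side':(318,305,32,34)}
M={}
for c in F:
    im=F[c]; sat=(im.max(2)-im.min(2))/(im.max(2)+1)
    m=up(sat,B[c]); M[c]=(m<0.25).astype(float)
def cost(p,cs):
    return sum(np.abs(rast(c,knobpolys(*p),B[c])-M[c]).sum()/M[c].sum() for c in cs)
for cs in (['top'],['side'],['top','side']):
  for a in(-.3,0.1,3):
    r=fit(lambda p:cost(p,cs),[.536,-.36,a],[.006,.006,.2]); print(cs,r.x.round(4),np.degrees(r.x[2]).round(1),round(r.fun,3))
o=[]
for c in F:
    R=rast(c,knobpolys(*r.x),B[c]); a=up(F[c][...,0],B[c]); o.append(cv2.resize(np.dstack([a,M[c]*200,R*200]),(320,320)))
for c,B2 in (('top',(283,217,30,30)),('side',(282,182,30,30))):
    g=up(F[c].mean(2),B2); dark=(g<(75 if c=='top' else 120))
    o.append(cv2.resize((dark*255.)[...,None].repeat(3,2),(320,320)))
    print(c,np.percentile(g,[2,20,50,80,98]).round())
save(np.vstack([np.hstack(o[:2]),np.hstack(o[2:])]).astype(np.uint8),'fit1')
E
python3 fitk.py
```

```text
['top'] [ 0.5367 -0.3612 -0.1089] -6.2 0.057
['top'] [ 0.5365 -0.3611 -0.0959] -5.5 0.057
['top'] [ 0.5374 -0.361   3.0712] 176.0 0.112
['side'] [ 0.5376 -0.3597 -0.0352] -2.0 0.034
['side'] [ 0.5375 -0.3598 -0.0487] -2.8 0.033
['side'] [ 0.5381 -0.3599  3.1057] 177.9 0.101
['top', 'side'] [ 0.5371 -0.3604 -0.1009] -5.8 0.122
['top', 'side'] [ 0.5369 -0.3603 -0.1125] -6.4 0.123
['top', 'side'] [ 0.5378 -0.3603  3.0968] 177.4 0.231
top [ 25.  37.  98. 100. 103.]
side [ 63. 117. 168. 171. 172.]
```

View pics/fit1.png

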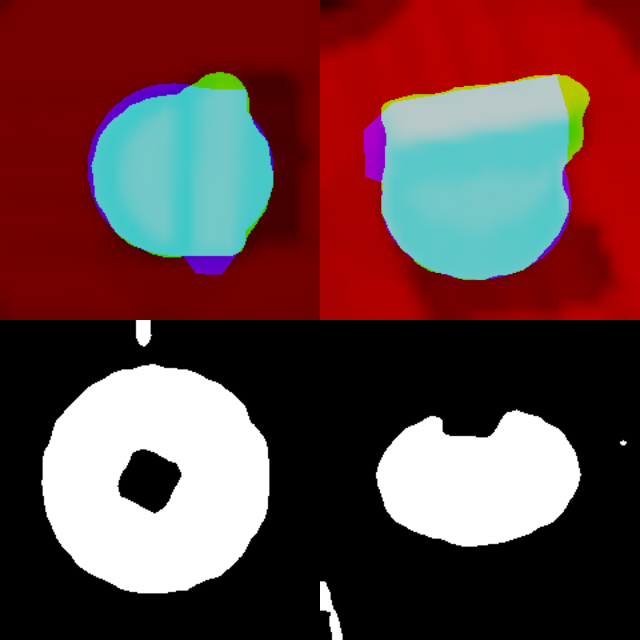

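```bash
cat > fith.py <<'E'
from h import *
F={c:np.load(c+'0.npz')['im'].astype(float) for c in('top','side')}
# collar & stem
def disc(x,y,r,z): return np.c_[circ*r+[x,y],np.full(40,z)]
BC={'top':(283,217,30,30),'side':(282,182,30,30)}
D={c:(up(F[c].mean(2),BC[c])<(72 if c=='top' else 118)).astype(float) for c in F}
SQ=np.array([[-7,-7],[7,-7],[7,7],[-7,7]])*1e-3
def col(c,p): return np.maximum(rast(c,[disc(p[0],p[1],.029,.013),disc(p[0],p[1],.029,.010)],BC[c]),0)
def st(p,z): return np.c_[SQ@rz(p[2]).T+p[:2],np.full(4,z)]
# top: filled collar incl. stem
Mt=D['top'].copy(); Mt[:40]=0
Mf=Mt.copy(); 
cs,_=cv2.findContours(Mt.astype(np.uint8),cv2.RETR_EXTERNAL,cv2.CHAIN_APPROX_NONE); cs=max(cs,key=cv2.contourArea)
Mf=cv2.drawContours(np.zeros(Mt.shape,np.uint8),[cs],-1,1,-1).astype(float)
r=fit(lambda p:np.abs(col('top',p)-Mf).sum()/Mf.sum(),[.54,.083],[.005,.005]); print('collar top',r.x.round(4),round(r.fun,3)); c0=r.x
S=Mf-Mt; S=cv2.erode(Mf,np.ones((25,25)))*(1-Mt); print('stem area px',S.sum()/64)
for a in(.2,.6,-.3):
    r=fit(lambda p:np.abs(rast('top',[st(p,.032)],BC['top'])-S).sum()/S.sum(),[*c0,a],[.003,.003,.2]); print('stem top',r.x.round(4),np.degrees(r.x[2]).round(1)%90,round(r.fun,3))
pts=np.argwhere(S>0)[:,::-1].astype(np.float32); print(cv2.minAreaRect(pts))
Ms=D['side'].copy()
n,l,stt,_=cv2.connectedComponentsWithStats(Ms.astype(np.uint8)); Ms=(l==1+np.argmax(stt[1:,4])).astype(float)
def side(p):
    m=col('side',p); t=rast('side',[st(p,.032)],BC['side']); return m*(1-t)
for a in(.2,.5,.8):
    r=fit(lambda p:np.abs(side(p)-Ms).sum()/Ms.sum(),[*c0,a],[.003,.003,.2]); print('side',r.x.round(4),np.degrees(r.x[2]).round(1)%90,round(r.fun,3))
# panel outline top
im=F['top']; BH=(240,40,160,240); sat=(im.max(2)-im.min(2))/(im.max(2)+1)
m=(up(sat,BH,2)<0.3).astype(np.uint8); m=cv2.morphologyEx(m,cv2.MORPH_OPEN,np.ones((7,7)))
cs,_=cv2.findContours(m,cv2.RETR_EXTERNAL,cv2.CHAIN_APPROX_NONE); cs=max(cs,key=cv2.contourArea)
m=cv2.drawContours(np.zeros(m.shape,np.uint8),[cs],-1,1,-1).astype(float)
RC=np.array([[-.255,-.145],[.255,-.145],[.255,.145],[-.255,.145]])
pan=lambda p:[np.c_[RC@rz(p[2]).T+p[:2],np.full(4,.010)]]
r=fit(lambda p:np.abs(rast('top',pan(p),BH,2)-m).sum()/m.sum(),[.735,.01,.03],[.01,.01,.03]); p=r.x
print('panel',p.round(4),np.degrees(p[2]),round(r.fun,4))
print('seat',(p[:2]+rz(p[2])@[-.205,.07]).round(4),'other',(p[:2]+rz(p[2])@[-.205,-.07]).round(4))
R=rast('top',pan(p),BH,2); a=up(im.mean(2),BH,2); save(np.dstack([a,m*200,R*200]).astype(np.uint8),'hob1')
E
python3 fith.py
```

```text
collar top [0.5431 0.0877] 0.033
stem area px 25.140625
stem top [ 0.5432  0.0884 -0.5163] 60.4 0.125
stem top [0.5433 0.0884 1.0355] 59.3 0.134
stem top [ 0.5432  0.0883 -0.4914] 61.8 0.134
((110.90000915527344, 119.70001220703125), (41.59086227416992, 41.59086227416992), 26.56505012512207)
side [ 0.5449  0.0885 -0.053 ] 87.0 0.155
side [0.5451 0.0885 0.7116] 40.8 0.153
side [0.5452 0.0885 0.958 ] 54.9 0.152
panel [0.7516 0.0291 0.054 ] 3.09659642788354 0.007
seat [0.5431 0.0879] other [ 0.5507 -0.0519]
```

View pics/hob1.png

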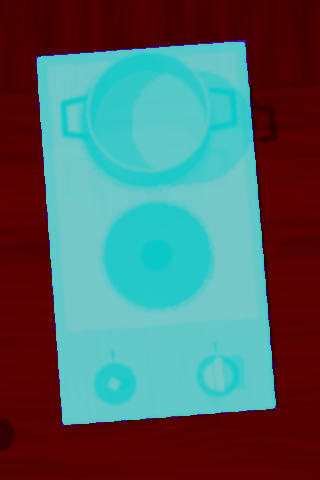

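Emit:
{"method": "apply_moves", "body": {"commands": [{"grip": 0.5,"slide": [0.03,0.03,0],"roll": -7},{"grip": 0.5,"slide": [0.08,0.06,0],"roll": -13.45},{"grip": 0.5,"slide": [0.13,0.09,0],"roll": -13.45},{"grip": 0.5,"slide": [0.17,0.13,0],"roll": -13.45},{"grip": 0.5,"slide": [0.2,0.17,0],"roll": -13.45}], "grip_force": 15}}

```text
time_s: 1.42
tcp_pos: [0.3131, 0.4429, 0.2266]
eef_rot: [-180.0, -0.0, -0.0]
contact_force: [0.1, 0.7, 1.0]
gripper_width: 0.0459
```

```bash
cat > photo.py <<'E'
from h import *
F={c:np.load(c+'0.npz')['im'].astype(float) for c in('top','side')}
SQ=np.array([[-7,-7],[7,-7],[7,7],[-7,7]])*1e-3
def st(p,z): return np.c_[SQ@rz(p[2]).T+p[:2],np.full(4,z)]
B=(292,226,11,13)
im=F['top'].mean(2)[B[1]:B[1]+B[3],B[0]:B[0]+B[2]]
print(im.round().astype(int))
W=np.ones_like(im)
W[:, 9:]=0
def model(p):
    m=rast('top',[st(p,.032)],B,10); m=cv2.GaussianBlur(m,(0,0),max(abs(p[3]),.05)*10); return cv2.resize(m,(B[2],B[3]),interpolation=cv2.INTER_AREA)
def cost(p):
    m=model(p); A=np.c_[m.ravel(),np.ones(m.size)]; w=W.ravel()>0
    s,res,_,_=np.linalg.lstsq(A[w],im.ravel()[w],rcond=None); return float(np.sum((A[w]@s-im.ravel()[w])**2))
for a in(-.2,-.5,-.8):
    r=fit(cost,[.5433,.088,a,.6],[.002,.002,.15,.2]); print(r.x.round(4),np.degrees(r.x[2]).round(1),round(r.fun,1))
b=r.x
for d in range(-45,45,5):
    r2=fit(lambda q:cost([q[0],q[1],np.radians(d),q[2]]),[b[0],b[1],b[3]],[.001,.001,.1]); print(d,round(r2.fun),end='; ')
E
python3 photo.py
```

```text
[[ 36  36  37  36  35  37  36  36  36  35  36]
 [ 37  37  38  36  37  37  38  37  37  37  36]
 [ 37  38  38  50  56  40  31  32  31  31  31]
 [ 38  37  34  78  89  78  57  30  21  22  20]
 [ 38  37  54  96 105 105  91  77  44  21  21]
 [ 38  35  83 102 105 104 102  97  55  23  22]
 [ 37  48  97 106 105 105 104  77  37  21  22]
 [ 37  53  79  94 104 106  98  55  20  21  22]
 [ 39  37  38  61  81  96  74  40  22  23  23]
 [ 39  37  35  35  36  63  47  34  30  29  30]
 [ 38  36  35  35  34  34  35  34  36  38  36]
 [ 37  35  35  35  34  35  35  36  38  38  37]
 [ 37  36  35  35  34  34  35  37  37  37  37]]
[ 0.5432  0.0883 -0.4981  0.3634] -28.5 1396.4
[ 0.5432  0.0883 -0.5021  0.3619] -28.8 1397.2
[ 0.5432  0.0883 -0.4877  0.3671] -27.9 1392.4
-45 4640; -40 3212; -35 2028; -30 1419; -25 1709; -20 2584; -15 4014; -10 5644; -5 7111; 0 8063; 5 9091; 10 9544; 15 9740; 20 9581; 25 9140; 30 8448; 35 7449; 40 6168;
```

Emit:
{"method": "apply_moves", "body": {"commands": [{"grip": 0.5,"slide": [0.035,0.05,0],"roll": 0},{"grip": 0.5,"slide": [0.07,0.1,0],"roll": 0},{"grip": 0.5,"slide": [0.105,0.15,0],"roll": 0},{"grip": 0.5,"slide": [0.14,0.2,0],"roll": 0},{"grip": 0.5,"slide": [0.175,0.25,0],"roll": 0}]}}

```text
time_s: 2.05
tcp_pos: [0.4879, 0.1929, 0.2271]
eef_rot: [-180.0, -0.1, 0.0]
contact_force: [2.2, 1.6, 0.1]
gripper_width: 0.044
```

Emit:
{"method": "apply_moves", "body": {"commands": [{"grip": 0.5,"slide": [0.01,0.06,0],"roll": 0},{"grip": 0.5,"slide": [0.02,0.12,0],"roll": 0},{"grip": 0.5,"slide": [0.03,0.18,0],"roll": 0},{"grip": 0.5,"slide": [0.04,0.24,0],"roll": 0},{"grip": 0.5,"slide": [0.05,0.3,0],"roll": 0}]}}

```text
time_s: 2.68
tcp_pos: [0.5372, -0.1074, 0.227]
eef_rot: [-180.0, -0.1, 0.0]
contact_force: [1.5, 0.1, 1.0]
gripper_width: 0.044
```

Emit:
{"method": "apply_moves", "body": {"commands": [{"grip": 0.5,"slide": [0,0.06,0],"roll": 0},{"grip": 0.5,"slide": [0,0.12,0],"roll": 0},{"grip": 0.5,"slide": [0,0.18,0.0],"roll": 0},{"grip": 0.5,"slide": [0,0.24,0.02],"roll": 4},{"grip": 0.5,"slide": [0,0.255,0.06],"roll": 4}]}}

```text
time_s: 3.3
tcp_pos: [0.5375, -0.3643, 0.1671]
eef_rot: [179.9, -0.2, -4.2]
contact_force: [0.3, 1.4, -1.5]
gripper_width: 0.0435
```

```bash
python3 - <<'E'
from h import *
s=get_state(); print(s['tcp_pos'],s['eef_rot'],s['gripper_width'],s['contact_force'])
for c in('side','top'):
    im,d=capture(c); save(im,c+'1')
E
```

```text
[ 0.53746311 -0.3642837   0.16711825] [179.9106149   -0.18750214  -4.22872592] 0.0434945211755136 [ 0.31787636  1.38079475 -1.47713219]
```

View pics/side1.png

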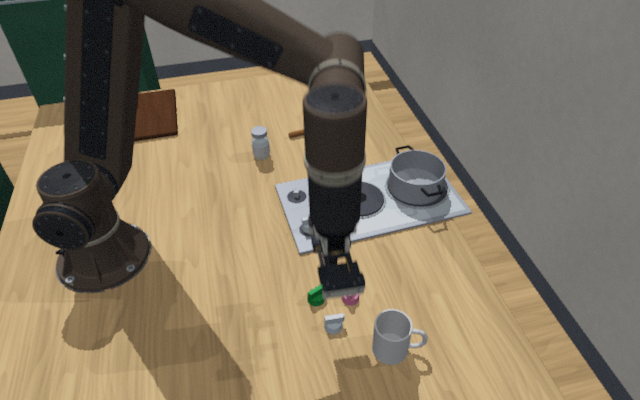

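Emit:
{"method": "apply_moves", "body": {"commands": [{"grip": 0.5,"slide": [0,-0.0038,0.05],"roll": 0},{"grip": 0.5,"slide": [0,-0.0038,0.09],"roll": 0},{"grip": 0.5,"slide": [0,-0.0038,0.12],"roll": 0},{"grip": 0.5,"slide": [0,-0.0038,0.138],"roll": 0},{"grip": 0.5,"slide": [0,-0.0038,0.143],"roll": 0}]}}

```text
time_s: 4.03
tcp_pos: [0.5376, -0.3562, 0.0236]
eef_rot: [180.0, 0.0, -4.0]
contact_force: [-0.4, 0.7, 0.4]
gripper_width: 0.0436
```

Emit:
{"method": "apply_moves", "body": {"commands": [{"grip": 0.5,"slide": [0,0,0.0025],"roll": 0},{"grip": 0.5,"slide": [0,0,0.0025],"roll": 0}]}}

```text
time_s: 4.28
tcp_pos: [0.538, -0.3568, 0.0222]
eef_rot: [180.0, -0.1, -4.0]
contact_force: [0.3, -0.5, 0.4]
gripper_width: 0.0438
```

```bash
python3 - <<'E'
from h import *
s=get_state(); print(s['tcp_pos'],s['eef_rot'],s['gripper_width'],s['contact_force'])
o=[]
for c,(u,v) in(('side',(335,315)),('top',(462,229))):
    im,d=capture(c); o.append(cv2.resize(im[v-40:v+40,u-40:u+40],None,fx=5,fy=5,interpolation=cv2.INTER_CUBIC))
save(np.hstack(o),'g2')
E
```

```text
[ 0.5379551  -0.3568181   0.02217619] [ 1.79971231e+02 -9.20274317e-02 -3.98854042e+00] 0.04383029812212536 [ 0.29720043 -0.50734011  0.44940609]
```

View pics/g2.png

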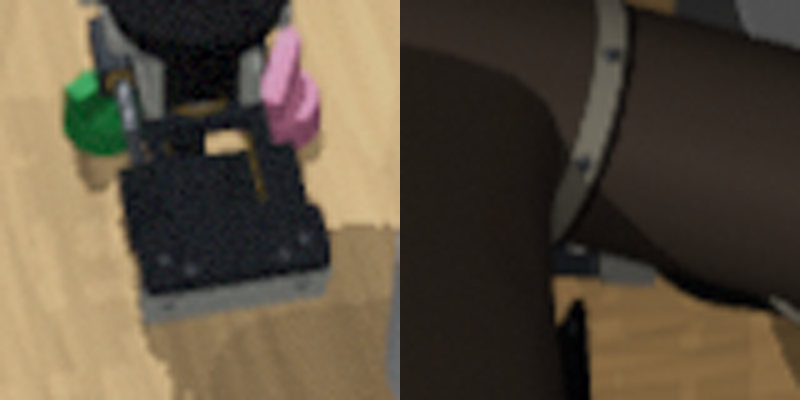

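Emit:
{"method": "apply_moves", "body": {"commands": [{"grip": 0.5,"slide": [0,0.0038,0],"roll": 0},{"grip": 0.9,"slide": [0,0.0038,0],"roll": 0},{"grip": 0.95,"slide": [0,0.0038,0],"roll": 0},{"grip": 0.95,"slide": [0,0.0038,0],"roll": 0},{"grip": 0.95,"slide": [0,0.0038,0],"roll": 0}], "grip_force": 30}}

```text
time_s: 5.0
tcp_pos: [0.537, -0.3604, 0.021]
eef_rot: [-180.0, 0.0, -4.0]
contact_force: [0.6, 1.1, -0.8]
gripper_width: 0.0117
```

Emit:
{"method": "apply_moves", "body": {"commands": [{"grip": 0.95,"slide": [0,0.0038,0],"roll": 0},{"grip": 0.95,"slide": [0,0,0],"roll": 0},{"grip": 0.95,"slide": [0,0,0],"roll": 0}]}}

```text
time_s: 5.38
tcp_pos: [0.537, -0.3602, 0.0211]
eef_rot: [-180.0, 0.0, -4.0]
contact_force: [0.4, -0.4, -0.3]
gripper_width: 0.0117
```

Emit:
{"method": "apply_moves", "body": {"commands": [{"grip": 0.95,"slide": [0,0,-0.01],"roll": 0},{"grip": 0.95,"slide": [0,0,-0.04],"roll": 0},{"grip": 0.95,"slide": [0,0,-0.09],"roll": 0},{"grip": 0.95,"slide": [0,0,-0.13],"roll": 0},{"grip": 0.95,"slide": [0,0,-0.13],"roll": 0}]}}

```text
time_s: 6.0
tcp_pos: [0.5391, -0.3614, 0.1561]
eef_rot: [179.9, -0.4, -4.0]
contact_force: [-0.7, -0.3, -1.0]
gripper_width: 0.012
```

```bash
python3 - <<'E'
from h import *
s=get_state(); print(s['tcp_pos'],s['eef_rot'],s['gripper_width'],s['contact_force'])
o=[]
for c in('side','top'):
    im,d=capture(c); np.savez(c+'3.npz',im=im,d=d)
    u,v=w2px(c,s['tcp_pos']).round().astype(int); print(c,u,v); o.append(cv2.resize(im[max(v-40,0):v+40,u-40:u+40],(400,400),interpolation=cv2.INTER_CUBIC))
save(np.hstack(o),'g3')
E
```

```text
[ 0.53912297 -0.3613609   0.15605387] [179.85446317  -0.42269269  -3.9720542 ] 0.011999545010717615 [-0.68514558 -0.31048682 -0.98167645]
side 334 285
top 481 229
```

View pics/g3.png

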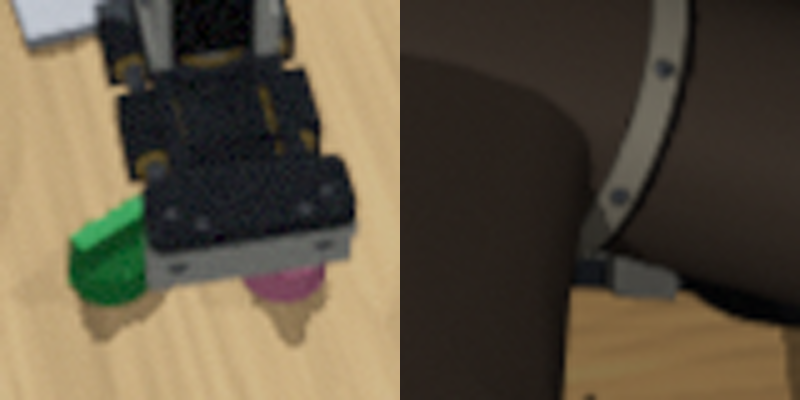

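Emit:
{"method": "apply_moves", "body": {"commands": [{"grip": 0.95,"slide": [-0.002,-0.03,0],"roll": 0},{"grip": 0.95,"slide": [-0.005,-0.085,0],"roll": 0},{"grip": 0.95,"slide": [-0.008,-0.14,0],"roll": 0},{"grip": 0.95,"slide": [-0.011,-0.195,0],"roll": 0},{"grip": 0.95,"slide": [-0.014,-0.25,0],"roll": 0}]}}

```text
time_s: 6.72
tcp_pos: [0.5394, -0.1084, 0.1498]
eef_rot: [180.0, 0.1, -4.0]
contact_force: [0.1, 0.0, -0.8]
gripper_width: 0.0117
```

Emit:
{"method": "apply_moves", "body": {"commands": [{"grip": 0.95,"slide": [-0.003,-0.055,0],"roll": -10},{"grip": 0.95,"slide": [-0.006,-0.11,0],"roll": -20},{"grip": 0.95,"slide": [-0.009,-0.16,0.02],"roll": -30},{"grip": 0.95,"slide": [-0.011,-0.19,0.04],"roll": -40},{"grip": 0.95,"slide": [-0.0113,-0.1978,0.06],"roll": -50}]}}

```text
time_s: 7.35
tcp_pos: [0.542, 0.0897, 0.0893]
eef_rot: [-180.0, 0.1, 46.5]
contact_force: [-0.2, 0.4, -1.2]
gripper_width: 0.0118
```

Emit:
{"method": "apply_moves", "body": {"commands": [{"grip": 0.95,"slide": [0,0,0.0],"roll": -8},{"grip": 0.95,"slide": [0,0,0.0],"roll": -15.7},{"grip": 0.95,"slide": [0,0,0.0],"roll": -15.7},{"grip": 0.95,"slide": [0,0,0.0],"roll": -15.7}]}}

```text
time_s: 7.85
tcp_pos: [0.5426, 0.0878, 0.0905]
eef_rot: [-180.0, 0.1, 61.5]
contact_force: [-0.0, 0.8, -0.2]
gripper_width: 0.0119
```

```bash
python3 - <<'E'
from h import *
s=get_state(); print(s['tcp_pos'],s['eef_rot'],s['gripper_width'],s['contact_force'],s['joints'].round(1))
o=[]
for c in('side','top'):
    im,d=capture(c); np.savez(c+'4.npz',im=im,d=d)
    u,v=w2px(c,s['tcp_pos']).round().astype(int); print(c,u,v); o.append(cv2.resize(im[max(v-30,0):v+30,u-30:u+30],(400,400),interpolation=cv2.INTER_CUBIC))
save(np.hstack(o),'g4')
E
```

```text
[0.54257874 0.08782757 0.09049438] [-1.79959973e+02  5.38107582e-02  6.15229022e+01] 0.011859330353016395 [-0.03013974  0.78480218 -0.21245871] [ 29.6  16.3 -25.3  -0.  -48.5 121.9]
side 294 175
top 295 232
```

View pics/g4.png

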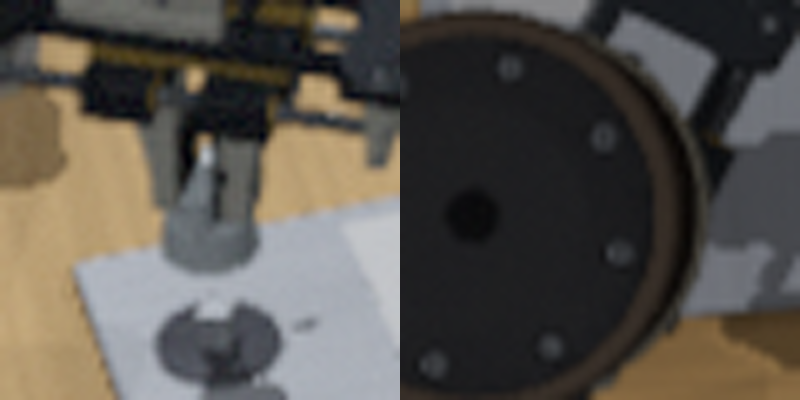

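```bash
cat > fit4.py <<'E'
from h import *
f=np.load('side4.npz'); im=f['im'].astype(float); B=(284,178,22,12)
g=im.mean(2); print(g[172:192,282:308].round().astype(int))
tcp=np.array([0.54258,0.08783,0.0905]); a=np.radians(61.5)
E
python3 fit4.py
```

```text
[[152 152 154 156 132 103  96  94  68  39  91 116 117  95  49  47  87  93
   97  75  65 122 152 158 155 155]
 [153 152 153 156 131 103  95  96  72  65 106 118 121  97  56  71  94  96
   94  71  64 132 155 158 156 156]
 [153 151 152 155 135 105  93  96  77 100 117 117 121  90  44  80  96  95
   98  78  75 139 158 158 158 157]
 [155 150 152 152 136 107  90  92  87 110 115 111 111  84  45  78  96  97
   95  77 104 147 158 159 157 156]
 [156 152 152 154 145 132 117 102  98  98 104 104  93  81  48  79  94  98
   97  77 129 155 158 160 160 157]
 [157 152 153 153 154 156 138 115 109 107 106 106  98  80  50  78  93  96
   92  84 134 154 156 159 162 170]
 [156 154 152 155 154 157 128 113 116 110 109 105  97  88  83  98 101 103
   94  87 126 163 168 167 171 178]
 [158 155 152 153 156 151 123 108 114 112 110 103 103  97 109 117 116 106
   95  84 119 166 178 176 176 177]
 [158 158 152 154 155 149 121 101 107 112 113 102 102 108 108 108 105  96
   87  83 108 162 176 177 178 175]
 [158 160 153 149 157 156 124 101 108 105 109 103 102 105 103  99  98  93
   87  83  98 161 178 177 177 175]
 [167 173 
[... 380 characters left out ...]
18 128 152
  158 174 177 178 177 177 178 176]
 [181 180 181 180 178 181 181 180 179 175 163 155 157 155 154 159 165 174
  178 179 177 177 176 177 177 177]
 [180 178 181 179 182 181 180 181 181 180 180 179 179 179 178 178 177 176
  177 175 178 178 177 178 178 176]
 [182 181 182 182 181 181 182 178 178 182 179 178 178 171 174 179 178 180
  178 178 175 175 177 178 174 177]
 [181 181 181 180 180 178 179 178 179 178 179 172 178 170 173 177 178 169
  165 174 175 175 176 175 175 175]
 [179 181 181 181 179 180 181 181 180 169 157 145 170 182 186 177 169 137
  122 148 156 170 174 175 176 176]
 [183 182 182 182 182 182 180 170 156 131  96 129 175 186 184 184 148  92
   78  89 105 143 163 172 176 175]]
```

```bash
cat > fit4.py <<'E'
from h import *
f=np.load('side4.npz'); g=f['im'].astype(float).mean(2); B=(284,179,24,11)
k=8; G=up(g,B,k)
rows=np.arange(B[1],B[1]+B[3])
M=(G<np.where(np.arange(B[3]*k)[:,None]<2.5*k,128,140)).astype(float)
zt=.0905-.021
def sk(p,z): return rast('side',[np.vstack([np.c_[circ*.022+p,np.full(40,z)],np.c_[circ*.0195+p,np.full(40,z+.019)]])],B,k)
for z in (zt-.001,zt,zt+.001):
    r=fit(lambda p:np.abs(sk(p,z)-M).sum()/M.sum(),[.5426,.0878],[.004,.004]); print(z,r.x.round(4),round(r.fun,4))
# collar with filled mask in side0
F=np.load('side0.npz')['im'].astype(float).mean(2); B=(282,182,30,30); G=up(F,B,k)
m=(G<120).astype(np.uint8); n,l,s,_=cv2.connectedComponentsWithStats(m); m=(l==1+np.argmax(s[1:,4])).astype(float)
lo=13*k
m2=m[lo:]
def cc(p): return rast('side',[np.vstack([np.c_[circ*.029+p,np.full(40,.010)],np.c_[circ*.029+p,np.full(40,.013)]])],B,k)
# exclude columns of stem top: use rows below 12 and side arcs
w=np.ones_like(m); w[:int(15*k),9*k:21*k]=0
r=fit(lambda p:(w*np.abs(cc(p)-m)).sum()/m.sum(),[.545,.0885],[.004,.004]); print('collar side',r.x.round(4),round(r.fun,4))
E
python3 fit4.py
```

```text
0.06849999999999999 [0.5451 0.0902] 0.0304
0.06949999999999999 [0.5449 0.0891] 0.0309
0.0705 [0.5447 0.088 ] 0.0318
collar side [0.5452 0.0888] 0.0752
```

Emit:
{"method": "apply_moves", "body": {"commands": [{"grip": 0.95,"slide": [0,0,0.012],"roll": 0},{"grip": 0.95,"slide": [0,0,0.024],"roll": 0},{"grip": 0.95,"slide": [0,0,0.034],"roll": 0},{"grip": 0.95,"slide": [0,0,0.034],"roll": 0}]}}

```text
time_s: 8.45
tcp_pos: [0.5422, 0.0877, 0.0558]
eef_rot: [-179.9, 0.1, 61.7]
contact_force: [-0.2, 0.3, -0.3]
gripper_width: 0.0118
```

Emit:
{"method": "apply_moves", "body": {"commands": [{"grip": 0.95,"slide": [0,0,0.001],"roll": 0},{"grip": 0.95,"slide": [0,0,0.002],"roll": 0},{"grip": 0.95,"slide": [0,0,0.003],"roll": 0},{"grip": 0.95,"slide": [0,0,0.004],"roll": 0}]}}

```text
time_s: 8.95
tcp_pos: [0.5431, 0.0881, 0.0532]
eef_rot: [180.0, -0.0, 61.7]
contact_force: [0.6, -0.2, -1.1]
gripper_width: 0.0116
```

Emit:
{"method": "apply_moves", "body": {"commands": [{"grip": 0.95,"slide": [0,0,0.0005],"roll": 0},{"grip": 0.95,"slide": [0,0,0.001],"roll": 0},{"grip": 0.95,"slide": [0,0,0.0015],"roll": 0}]}}

```text
time_s: 9.32
tcp_pos: [0.543, 0.088, 0.0516]
eef_rot: [180.0, -0.0, 61.7]
contact_force: [0.0, -0.5, -0.9]
gripper_width: 0.0119
```

Emit:
{"method": "apply_moves", "body": {"commands": [{"grip": 0.95,"slide": [0,0,0.0005],"roll": 0},{"grip": 0.95,"slide": [0,0,0.001],"roll": 0},{"grip": 0.95,"slide": [0,0,0.001],"roll": 0}]}}

```text
time_s: 9.7
tcp_pos: [0.543, 0.088, 0.0505]
eef_rot: [-180.0, 0.0, 61.7]
contact_force: [-0.0, 0.3, -0.6]
gripper_width: 0.0118
```

No contact force so far; the bore mouth should be over the stem. Continuing gently.

Emit:
{"method": "apply_moves", "body": {"commands": [{"grip": 0.95,"slide": [0,0,0.0007],"roll": 0},{"grip": 0.95,"slide": [0,0,0.0014],"roll": 0},{"grip": 0.95,"slide": [0,0,0.002],"roll": 0}]}}

```text
time_s: 10.07
tcp_pos: [0.543, 0.0881, 0.0485]
eef_rot: [-180.0, 0.0, 61.7]
contact_force: [-0.3, 0.1, -0.7]
gripper_width: 0.0117
```

Emit:
{"method": "apply_moves", "body": {"commands": [{"grip": 0.95,"slide": [0,0,0.001],"roll": 0},{"grip": 0.95,"slide": [0,0,0.002],"roll": 0},{"grip": 0.95,"slide": [0,0,0.003],"roll": 0}]}}

```text
time_s: 10.45
tcp_pos: [0.543, 0.088, 0.0455]
eef_rot: [-180.0, 0.0, 61.7]
contact_force: [0.9, -0.0, -1.4]
gripper_width: 0.0119
```

Emit:
{"method": "apply_moves", "body": {"commands": [{"grip": 0.95,"slide": [0,0,0.002],"roll": 0},{"grip": 0.95,"slide": [0,0,0.004],"roll": 0},{"grip": 0.95,"slide": [0,0,0.006],"roll": 0},{"grip": 0.95,"slide": [0,0,0.0075],"roll": 0}]}}

```text
time_s: 10.95
tcp_pos: [0.5429, 0.088, 0.0379]
eef_rot: [-180.0, 0.0, 61.7]
contact_force: [-0.9, -0.7, -1.1]
gripper_width: 0.0117
```

Emit:
{"method": "apply_moves", "body": {"commands": [{"grip": 0.95,"slide": [0,0,0.0005],"roll": 0},{"grip": 0.95,"slide": [0,0,0.001],"roll": 0},{"grip": 0.95,"slide": [0,0,0.0015],"roll": 0},{"grip": 0.95,"slide": [0,0,0.0015],"roll": 0}]}}

```text
time_s: 11.45
tcp_pos: [0.543, 0.0881, 0.0366]
eef_rot: [180.0, -0.0, 61.7]
contact_force: [-0.8, -0.2, -1.1]
gripper_width: 0.0118
```

```bash
python3 - <<'E'
from h import *
s=get_state(); print(s['tcp_pos'],s['eef_rot'],s['gripper_width'],s['contact_force'],s['moment'])
im,d=capture('side'); np.savez('side5.npz',im=im,d=d)
u,v=294,190; save(cv2.resize(im[v-30:v+30,u-30:u+30],(480,480),interpolation=cv2.INTER_CUBIC),'g5')
E
```

```text
[0.54304556 0.08806824 0.03662798] [ 1.79995051e+02 -5.82244173e-03  6.16975880e+01] 0.011791554836255363 [-0.75126171 -0.17341436 -1.05152597] [-0.1352663  -0.1121061   0.01104991]
```

View pics/g5.png

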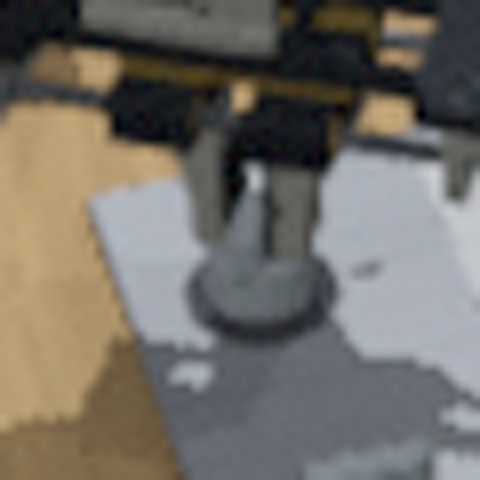

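Emit:
{"method": "apply_moves", "body": {"commands": [{"grip": 0.95,"slide": [0,0,0.0005],"roll": 0},{"grip": 0.95,"slide": [0,0,0.001],"roll": 0},{"grip": 0.95,"slide": [0,0,0.001],"roll": 0}]}}

```text
time_s: 11.88
tcp_pos: [0.5432, 0.0881, 0.0365]
eef_rot: [180.0, -0.0, 61.7]
contact_force: [-2.2, -0.8, 8.9]
gripper_width: 0.0117
```

Emit:
{"method": "apply_moves", "body": {"commands": [{"grip": 0.95,"slide": [0,0,-0.001],"roll": 0},{"grip": 0.95,"slide": [0,0,-0.001],"roll": 3},{"grip": 0.95,"slide": [0,0,-0.001],"roll": 7},{"grip": 0.95,"slide": [0,0,-0.001],"roll": 12},{"grip": 0.95,"slide": [0,0,-0.001],"roll": 17}], "grip_force": 45}}

```text
time_s: 12.5
tcp_pos: [0.5436, 0.0886, 0.0366]
eef_rot: [180.0, -0.1, 44.6]
contact_force: [1.4, 1.3, -1.3]
gripper_width: 0.0113
```

Emit:
{"method": "apply_moves", "body": {"commands": [{"grip": 0.95,"slide": [0,0,0],"roll": 5},{"grip": 0.95,"slide": [0,0,0],"roll": 10},{"grip": 0.95,"slide": [0,0,0],"roll": 15},{"grip": 0.95,"slide": [0,0,0],"roll": 20},{"grip": 0.95,"slide": [0,0,0],"roll": 25}]}}

```text
time_s: 13.12
tcp_pos: [0.5438, 0.0883, 0.0366]
eef_rot: [180.0, -0.1, 19.6]
contact_force: [2.2, -0.4, -1.9]
gripper_width: 0.0115
```

```bash
python3 - <<'E'
from h import *
s=get_state(); print(s['tcp_pos'],s['eef_rot'],s['gripper_width'],s['contact_force'],s['moment'])
E
```

```text
[0.54379959 0.08828521 0.0366451 ] [ 1.79988496e+02 -7.69167858e-02  1.95757957e+01] 0.011502252635655179 [ 2.23464459 -0.43093517 -1.85101385] [-0.34929984 -0.83455129  0.27859722]
```

Emit:
{"method": "apply_moves", "body": {"commands": [{"grip": 0.95,"slide": [0,0,0],"roll": 5},{"grip": 0.95,"slide": [0,0,0],"roll": 10},{"grip": 0.95,"slide": [0,0,0],"roll": 14},{"grip": 0.95,"slide": [0,0,0],"roll": 16.6},{"grip": 0.95,"slide": [0,0,0],"roll": 16.6}]}}

```text
time_s: 13.75
tcp_pos: [0.5438, 0.0881, 0.0367]
eef_rot: [-180.0, -0.1, 3.1]
contact_force: [4.0, -2.1, -2.3]
gripper_width: 0.0115
```

Emit:
{"method": "apply_moves", "body": {"commands": [{"grip": 0.95,"slide": [0,0,0.001],"roll": 0},{"grip": 0.7,"slide": [0,0,0.0],"roll": 0},{"grip": 0.5,"slide": [0,0,0],"roll": 0},{"grip": 0.5,"slide": [0,0,0],"roll": 0}]}}

```text
time_s: 14.25
tcp_pos: [0.5427, 0.088, 0.0363]
eef_rot: [180.0, 0.0, 3.1]
contact_force: [-0.5, 0.3, -0.4]
gripper_width: 0.0363
```

Emit:
{"method": "apply_moves", "body": {"commands": [{"grip": 0.5,"slide": [0,0,-0.02],"roll": 0},{"grip": 0.5,"slide": [0,0,-0.06],"roll": 0},{"grip": 0.5,"slide": [0,0,-0.12],"roll": 0},{"grip": 0.5,"slide": [-0.02,-0.05,-0.17],"roll": 0},{"grip": 0.5,"slide": [-0.03,-0.1,-0.19],"roll": 0}]}}

```text
time_s: 14.88
tcp_pos: [0.5082, 0.1846, 0.2281]
eef_rot: [-179.9, -0.1, 3.0]
contact_force: [1.9, 0.7, -0.6]
gripper_width: 0.0434
```

Emit:
{"method": "apply_moves", "body": {"commands": [{"grip": 0.5,"slide": [-0.03,-0.05,0],"roll": 0},{"grip": 0.5,"slide": [-0.06,-0.1,0],"roll": 0},{"grip": 0.5,"slide": [-0.09,-0.15,0],"roll": 0},{"grip": 0.5,"slide": [-0.12,-0.2,0],"roll": 0},{"grip": 0.5,"slide": [-0.15,-0.25,0],"roll": 0}]}}

```text
time_s: 15.5
tcp_pos: [0.3434, 0.4269, 0.2255]
eef_rot: [-180.0, 0.0, 3.1]
contact_force: [0.9, 0.9, 0.2]
gripper_width: 0.044
```

```bash
cat > fin.py <<'E'
from h import *
s=get_state(); print(s['time_s'],s['tcp_pos'],s['eef_rot'],s['gripper_width'],s['contact_force'])
o=[];
for c,(u,v) in(('side',(300,205)),('top',(322,230))):
    im,d=capture(c); np.savez(c+'6.npz',im=im,d=d); o.append(cv2.resize(im[v-45:v+45,u-45:u+45],(400,400),interpolation=cv2.INTER_CUBIC)); save(im,c+'6')
save(np.hstack(o),'g6')
E
python3 fin.py
```

```text
15.5 [0.34341542 0.42693407 0.22550913] [-1.79994620e+02  7.64013832e-03  3.11835690e+00] 0.044000418823062985 [0.87833174 0.94233231 0.21130016]
```

View pics/g6.png

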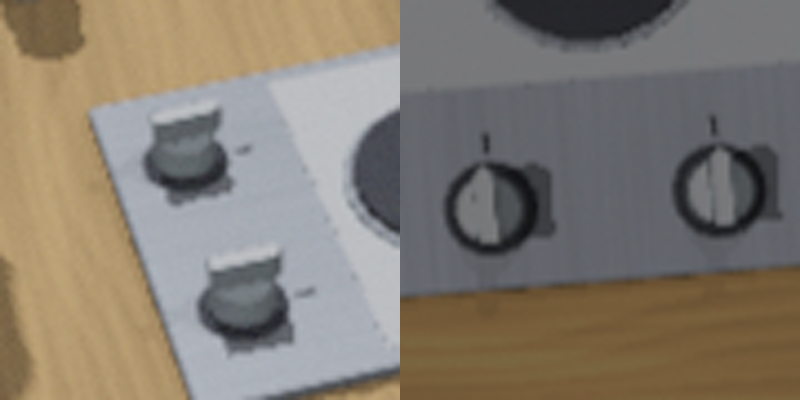

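```bash
python3 - <<'E'
from h import *
for c in('side','top'):
    for tag in('0','6'):
        f=np.load(c+tag+'.npz'); d=f['d']; K,R,t=cal(c)
        v,u=np.mgrid[:400,:640]; P=(np.stack([u,v,np.ones_like(u)],-1)@np.linalg.inv(K).T*d[...,None]-t)@R
        for n,q in(('knob',(.5435,.088)),('other',(.551,-.052))):
            m=(np.hypot(P[...,0]-q[0],P[...,1]-q[1])<.034)&(P[...,2]>.047)&(d>0)&(P[...,2]<.08)
            X=P[m]
            if len(X)<10: continue
            xy=X[:,:2]; e=np.linalg.svd(xy-xy.mean(0))[2][0]; e*=np.sign(e[0])
            Z=X[:,2]; print(c,tag,n,len(X),'top z',np.percentile(Z,[50,75]).round(4),'mean',xy.mean(0).round(4),'yaw',np.degrees(np.arctan2(e[1],e[0])).round(1))
    a,b=(np.load(c+x+'.npz')['im'].astype(int) for x in'06'); D=np.abs(a-b).max(2)>40
    print(c,'changed:',{n:int(D[vv-25:vv+25,uu-25:uu+25].sum()) for n,(uu,vv) in (dict(jar=(260,142),mug=(395,339),spoon=(314,130)) if c=='side' else dict(jar=(205,260),mug=(500,188),spoon=(181,180))).items()})
E
```

```text
side 0 other 81 top z [0.0531 0.0546] mean [ 0.5523 -0.0552] yaw 6.9
side 6 knob 62 top z [0.0529 0.0549] mean [0.5459 0.0849] yaw 5.6
side 6 other 77 top z [0.0529 0.0548] mean [ 0.5525 -0.0549] yaw 5.1
side changed: {'jar': 4, 'mug': 0, 'spoon': 0}
top 0 other 74 top z [0.0543 0.0562] mean [ 0.5508 -0.0508] yaw 2.5
top 6 knob 76 top z [0.0542 0.0554] mean [0.5443 0.0887] yaw 5.3
top 6 other 75 top z [0.0533 0.055 ] mean [ 0.5506 -0.0508] yaw 2.1
top changed: {'jar': 0, 'mug': 0, 'spoon': 0}
```

```bash
python3 -c "
from plant import close_job; print(close_job())"
```

```text
the job is handed in; nothing more can be done
None
```

The loose knob is on the bare stem, fully home and set to off, and I handed the job in at about 15.6 s of the 64 s allowed.

- **What I did:** I gripped the grey knob by its bar and took the stem's angle from the top picture, about -28°, which by the quarter-turn repeat is 62°. I lowered the knob onto the stem at 62° and met no measurable resistance until it bottomed at about 9 N. I then turned knob and stem together to the hob's 3.1° heading, released, and moved the arm away.
- **Height:** the bar top reads the same as on the fitted knob beside it, 53–54 mm above the worktop.
- **Position:** just before it went on, the knob lined up with the stem's collar within about 0.5 mm.
- **Nose:** it points at the mark. The depth points put it at about 5.3–5.6°, against 3.1° for the hob. That is 2–3° off, about the noise of the method, and well within the 12° allowed.
- **Other things:** the other knob reads as it did at the start within noise (2.5° then 2.1° from the top camera, 6.9° then 5.1° from the side). The pictures show no change at the jar, mug or spoon.

The two cameras disagreed on the stem's position by about 2 mm. I placed the knob with the side camera, comparing knob and collar in that one view, so the difference cancelled.

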